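Fetch the culture dish from behind the reagent bottles for imaging

ROBOT

A 6-joint arm with a two-finger parallel gripper is mounted at the origin on the work surface. World frame = base frame: x ahead of the robot, y to its left, z up, the work surface at z = 0. Lengths are in mm, angles in rad, forces in N, time in s.
With the tool pointing down it reaches from about 300 to 775 mm from the base axis. Payload 14.6 kg.
Tool frame: the origin (TCP) lies between the finger pads; the fingertips stand ahead of it and the grasp point (between the pads) lies 11 mm behind it (manip.finger_overhang is the z of the fingertips in the tool frame, in mm); z points along the fingers, y is the line along which they close (so a half turn about z gives the same grasp; the last joint's range is limited). The gripper opens to 94 mm and grips with 3 to 60 N. Pads are 16 mm wide; open, the fingers measure 119 mm over their backs; the gripper's body (75 mm by 177 mm) begins 78 mm behind the grasp point.
Start: joints at [1.119, 0.3, 1.521, -0, 1.321, -0.067], TCP at [206.452, 509.771, 213.446] pointing down, gripper open.
Joint ranges: [-3.03, 3.03], [-0.79, 2.21], [0.23, 2.52], [-1.04, 4.18], [0, 3.07], [-2.55, 2.55]. Speed limits (rad/s): [2.22, 2.22, 2.57, 3.14, 3.14, 3.14].

INTERFACE

Orientations are given as [roll, pitch, yaw] about the fixed x, y, z axes, in that order (R = Rz(yaw) Ry(pitch) Rx(roll)).
In Python, from cell import manip gives the robot as it stands.
- The arm moves only by the tool jog_arm, never from a script. Its argument "series" is a list of rows, each a list of 7 numbers: the shift along the world's x, y, z as a fraction of full scale, then the turn, a rotation vector about the world's x, y, z as a fraction of full scale, then the closure, from 0 (fully open) to 1 (shut). In form: [[dx, dy, dz, wx, wy, wz, fingers], ...]. A call has 1 to 8 rows; each row is the pose to reach, as a shift and turn from the pose commanded when the call began; what a row does not reach only later rows make up. Full scale, the value 1, is 120 mm for a shift and 90 degrees for a turn. A row lasts 1/12 s, in which the tool goes at most 41.7 mm and 7.16 degrees, less where a joint would pass 70% of its speed; a pose out of reach is approached as far as the arm can. A call with a number of a shift or a turn outside -1 to 1 is refused whole. A call with a gripper value outside its range is refused whole. The fingers move at their own pace and stop on an object; "grip_force" is the grip in N (left out, the last holds). Time passes only in rows, so rows that repeat a pose let the fingers close. It gives the time, the measured TCP pose, the force, the opening and the grip force at its end, in the units of the state.
- manip.read_state(): the state, without advancing time (a new reading comes with each control period).
- manip.camera(name): name is "scene" or "top" or "wrist"; returns a dict with "frame" (420x560x3 uint8, red, green, blue), "vfov" (degrees; the focal length in pixels is half the picture's height over the tangent of half this angle, whatever the lens; pixels are square), "cx", "cy" (the principal point, pixels), "R" (3x3) and "t" (3): a world point X has camera coordinates R X + t; the wrist camera has in their place "hand_eye" (4x4, takes a point from camera to tool coordinates, whose origin is the TCP and whose axes are the flange's). Camera axes: x right, y down, z forward; pixel columns grow to the right and rows downward; lengths in mm; the calibration is good to about 2 mm. A picture is of the moment at which its call begins: read the wrist's pose just before it. There is no depth.
- manip.sign_off(): hands the job in; it is judged then, once.
The state is a dict: "clock": time; "joints": joint angles; "qd": joint speeds; "effort": joint torques, N m; "eef_pos": TCP position; "eef_rot": TCP orientation; "wrist_force": force on the tool from outside, world axes, zero at the start; "moment": the same for the moment, N m; "finger_gap": finger opening in mm; "finger_force": force on a finger pad.
Only numpy, scipy, OpenCV 4.12 (cv2) and the standard library are available. Lean on these libraries where they do the work, as an engineer would, in place of code of your own. Each camera call takes 0.05 s, during which the arm holds its last target. There are 200 camera calls.

TASK

The dish with the teal lid is shut in behind the three reagent bottles in the blue caddy. Stand all three bottles in the steel tray, then lay the dish flat on the imager's stage, centred over the glass window, and after that stand every bottle back on the seat in the caddy that it came from. Tip nothing over and leave the other things in and around the caddy where they are.

Things in the scene. Friction and masses are not known exactly. Their poses are not given: they have to be found in the camera images.
- bottle_blue: Brown 250 ml lab bottle, round: 60 mm diameter up to 90 mm, a shoulder to a 32 mm neck, then a blue screw cap 36 mm in diameter from 112 to 136 mm above the underside. 0.18 to 0.33 kg. Stands at the start on one of the caddy's bottle seats (which one changes). Can be lifted by the cap. Origin: centre of the underside, z up; its yaw means nothing.
- bottle_red: White 250 ml lab bottle, round: 60 mm diameter up to 90 mm, a shoulder to a 32 mm neck, then a red screw cap 36 mm in diameter from 112 to 136 mm above the underside. 0.18 to 0.33 kg. Stands at the start on one of the caddy's bottle seats (which one changes). Can be lifted by the cap. Origin: centre of the underside, z up; its yaw means nothing.
- bottle_yellow: Pale grey-blue 250 ml lab bottle, round: 60 mm diameter up to 90 mm, a shoulder to a 32 mm neck, then a yellow screw cap 36 mm in diameter from 112 to 136 mm above the underside. 0.18 to 0.33 kg. Stands at the start on one of the caddy's bottle seats (which one changes). Can be lifted by the cap. Origin: centre of the underside, z up; its yaw means nothing.
- dish: The wanted culture dish: 60 mm in diameter, 16 mm high, teal lid (lid and base are one solid piece), 25 to 50 g. Lies at the back of the caddy, a bottle in front and one on each side 4 to 8 mm away, so a gripper cannot reach down around it until all three are gone. Origin: centre of the underside, z up; round.
- caddy: Dark blue shallow caddy, fixed: 180 (its x) by 270 mm (its y), rim 18 mm high, walls 5 mm; things stand on its floor, 5 mm above the origin. Light rings mark the seats, at (x, y) mm in its frame: bottles (-29, 0), (18, 66), (18, -66); dish (35, 0); things start within 3 mm of them. Origin: centre of the underside, x away from the robot, z up.
- tray: Empty stainless-steel holding tray, fixed: 270 (its x) by 120 mm (its y), rim 12 mm high, walls 3 mm; the bottles stand in a row along its length, on its floor 3 mm above the origin. Origin: centre of the underside, x along its length, roughly away from the robot, z up.
- imager: Compact inverted imager, fixed: white housing, flat black stage 150 by 145 mm on top, 95 mm above the origin; round pale-blue glass window, 38 mm across, flush in the stage straight above the origin. From 80 mm behind the window's centre (+x side) a pillar and lamp arm lean away, up to 220 mm high. Origin: on the table under the window's centre, x away from the robot, z up.
- amber_dish: Not to be moved: another dish, 60 mm in diameter, 16 mm high, orange lid, in the caddy's front left corner. Origin: centre of the underside.
- pot: Not to be moved: small white specimen pot, 35 mm in diameter, 46 mm high, in the caddy's front right corner. Origin: centre of the underside.
- flask: Not to be moved: clear culture flask with a teal cap lying on the table beyond the work area; body 52 by 66 by 26 mm, the cap reaches 66 mm from the origin along -y. Origin: centre of the body's underside.

How it is judged:
By the outcome, as a careful person would: the job done as asked, in the order asked, and still so for the second after the job is handed in, with the robot touching nothing.
It also fails if it takes over 144 s, if anything falls off the work surface, if the arm or the gripper's body presses on something with over 40 N, if the wrist force passes 120 N, or if a joint passes its speed limit or range.

## Working session

There is one attempt and no reset: what is moved stays moved. The work goes in short steps, Python scripts to look and compute and a tool call to move; the robot and the scene stay as the last step left them, time stands still between calls to the robot, and variables do not carry over. Pictures are saved under pics/ and viewed, at most 14 in all, crops included, and the job is handed in when it is done.

Besides the shell and the picture viewer there is one more tool, called after "Call:" in YAML: its name, and indented under it one key for each argument. jog_arm: Moves the arm, as the interface text tells. Its arguments: {"type":"object","properties":{"series":{"type":"array"},"grip_force":{"type":"number"}},"required":["series"]}

```bash
ls; mkdir -p pics; python3 - <<'E'
from cell import manip
import cv2
s=manip.read_state();print(s, manip.finger_overhang)
for n in("top","scene"):
    c=manip.camera(n);cv2.imwrite(f"pics/{n}0.png",c["frame"][:,:,::-1]);print(n,c["vfov"],c["cx"],c["cy"],c["R"],c["t"])
E
```

```text
pics
{'clock': 0.0, 'joints': array([ 1.11943312e+00,  3.00480557e-01,  1.52156913e+00, -9.12072732e-06,
        1.32068905e+00, -6.65895179e-02]), 'qd': array([-3.31170604e-04, -1.49400399e-05,  1.08518156e-03,  1.22593683e-03,
       -3.72628454e-04,  5.78653730e-04]), 'effort': array([-9.46175969e-04, -5.31806016e+01, -3.52728403e+01,  7.07883085e-02,
        2.44182476e-02, -7.90000445e-05]), 'eef_pos': array([206.33399634, 509.56388858, 212.88618826]), 'eef_rot': array([-3.14044852e+00, -6.74462053e-05,  2.75682119e+00]), 'wrist_force': array([-0.18216717,  0.71275532, -0.18989838]), 'moment': array([-0.07552203,  0.00770949,  0.02286198]), 'finger_force': 0.0, 'finger_gap': 94.13036088386029} 8.0
top 47.32965577109347 280.37287041154497 201.4786437855967 [[ 1.39080452e-03 -9.99758772e-01 -2.19194699e-02]
 [-9.98770181e-01 -3.02431060e-04 -4.95785702e-02]
 [ 4.95599813e-02  2.19614670e-02 -9.98529670e-01]] [  -5.32505156  592.93811109 1174.66647341]
scene 54.53259222079838 280.2359831587894 209.2476568717396 [[ 0.67761297  0.73536974  0.00848578]
 [ 0.59011211 -0.53680575 -0.60299857]
 [-0.43887169  0.41360722 -0.79769713]] [-375.35216192 -334.26412422 1290.96385772]
```

View pics/top0.png

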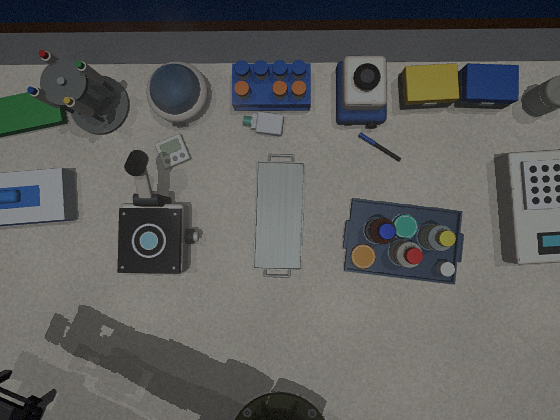

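View pics/scene0.png

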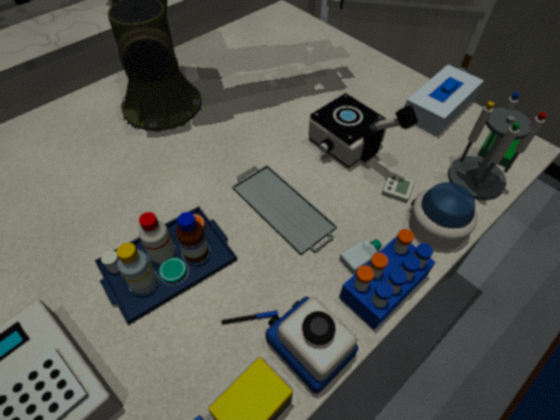

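The top view shows the caddy around (404,240), with the blue cap at (387,232), red at (414,256), yellow at (447,239) and the teal dish at (405,226). The tray is at (279,215) and the imager window at (149,240). The scene view shows the same layout, everything upright.

```bash
cat > h.py <<'E'
from cell import manip
import cv2, numpy as np
from scipy.spatial.transform import Rotation as Ro
def cam(n):
    s=manip.read_state();c=manip.camera(n)
    c["f"]=210/np.tan(np.radians(c["vfov"]/2))
    if n=="wrist":
        T=np.eye(4);T[:3,:3]=Ro.from_euler("xyz",s["eef_rot"]).as_matrix();T[:3,3]=s["eef_pos"]
        M=T@np.array(c["hand_eye"]);c["R"]=M[:3,:3].T;c["t"]=-M[:3,:3].T@M[:3,3]
    c["hsv"]=cv2.cvtColor(c["frame"],cv2.COLOR_RGB2HSV);return c
def ray(c,u,v):
    d=c["R"].T@np.array([(u-c["cx"])/c["f"],(v-c["cy"])/c["f"],1]);return -c["R"].T@c["t"],d
def plane(c,u,v,z):
    o,d=ray(c,u,v);return o+d*(z-o[2])/d[2]
def proj(c,X):
    p=c["R"]@np.array(X,float)+c["t"];return c["f"]*p[:2]/p[2]+[c["cx"],c["cy"]]
def mask(c,lo,hi,roi=None):
    m=cv2.inRange(c["hsv"],np.array(lo),np.array(hi))
    if roi: k=np.zeros_like(m);x0,y0,x1,y1=roi;k[y0:y1,x0:x1]=1;m=m*k
    return m
def blob(m):
    cs,_=cv2.findContours(m,cv2.RETR_EXTERNAL,cv2.CHAIN_APPROX_NONE)
    return max(cs,key=cv2.contourArea)
def cen(ct):
    m=cv2.moments(ct);return m["m10"]/m["m00"],m["m01"]/m["m00"]
def tri(c1,p1,c2,p2):
    (a,d),(b,e)=ray(c1,*p1),ray(c2,*p2)
    k=np.linalg.lstsq(np.c_[d,-e],b-a,rcond=None)[0];P,Q=a+k[0]*d,b+k[1]*e
    return (P+Q)/2,np.linalg.norm(P-Q)
E
python3 - <<'E'
from h import *
np.set_printoptions(precision=1,suppress=True)
t=cam("top");s=cam("scene")
C={"blue":([112,180,100],[125,255,255],141),"red":([0,180,120],[6,255,255],141),"yellow":([24,150,90],[34,255,255],141),"dish":([75,110,60],[92,255,255],21)}
for k,(lo,hi,z) in C.items():
    rt=(345,200,465,285);rs=(95,205,240,320)
    a=blob(mask(t,lo,hi,rt));b=blob(mask(s,lo,hi,rs))
    print(k,cv2.contourArea(a),cen(a),cv2.minEnclosingCircle(a),plane(t,*cen(a),z),"scene",cv2.contourArea(b),plane(s,*cen(b),z),tri(t,cen(a),s,cen(b)))
for n,p in (("win",(149,240)),("tray",(279,215)),("caddyfloor",(360,225)),("flap",(404,240))):
    print(n,t["hsv"][p[1],p[0]])
for r,n in (((340,190,475,290),"cad"),((250,155,310,275),"tray"),((110,200,200,280),"img")):
    im=t["frame"][r[1]:r[3],r[0]:r[2],::-1];cv2.imwrite(f"pics/c_{n}.png",cv2.resize(im,None,fx=4,fy=4,interpolation=cv2.INTER_CUBIC))
E
python3 -c "
import cv2,numpy as np
a=[cv2.imread(f'pics/c_{n}.png') for n in('cad','tray','img')]
H=max(i.shape[0] for i in a);b=np.hstack([np.pad(i,((0,H-i.shape[0]),(0,0),(0,0))) for i in a]);print(b.shape)
cv2.imwrite('pics/m0.png',cv2.resize(b,None,fx=.7,fy=.7))"
```

```text
Traceback (most recent call last):
  File "h.py", line 25, in cen
    m=cv2.moments(ct);return m["m10"]/m["m00"],m["m01"]/m["m00"]
                             ~~~~~~~~^~~~~~~~~
ZeroDivisionError: float division by zero
[ WARN:0@0.008] global loadsave.cpp:275 findDecoder imread_('pics/c_cad.png'): can't open/read file: check file path/integrity
[ WARN:0@0.009] global loadsave.cpp:275 findDecoder imread_('pics/c_tray.png'): can't open/read file: check file path/integrity
[ WARN:0@0.009] global loadsave.cpp:275 findDecoder imread_('pics/c_img.png'): can't open/read file: check file path/integrity
Traceback (most recent call last):
AttributeError: 'NoneType' object has no attribute 'shape'
```

```bash
python3 - <<'E'
from h import *
t=cam("top");s=cam("scene")
for n,p in (("blue",(388,231)),("red",(414,256)),("yel",(447,239)),("dish",(405,225)),("win",(149,240)),("tray",(279,215)),("floor",(360,225)),("floor2",(430,270)),("table",(330,220)),("amber",(363,257))): print(n,t["hsv"][p[1],p[0]])
for n,p in (("blue",(187,218)),("red",(148,219)),("yel",(127,252)),("dish",(172,270))): print(n,s["hsv"][p[1],p[0]])
a=[]
for r in ((340,190,475,290),(250,155,310,275),(110,200,200,280)):
    im=t["frame"][r[1]:r[3],r[0]:r[2],::-1];a.append(cv2.resize(im,None,fx=3,fy=3,interpolation=cv2.INTER_CUBIC))
H=max(i.shape[0] for i in a);b=np.hstack([np.pad(i,((0,H-i.shape[0]),(0,0),(0,0))) for i in a])
b=cv2.resize(b,(790,int(b.shape[0]*790/b.shape[1])));cv2.imwrite('pics/m0.png',b)
E
```

```text
blue [115 161 127]
red [  0 162 124]
yel [ 29 141 130]
dish [ 85 134 114]
win [ 98  81 139]
tray [ 90   6 126]
floor [107  63  85]
floor2 [104  84  67]
table [ 15  16 125]
amber [ 17 150 126]
blue [114 253 128]
red [  0 255 137]
yel [ 25 255 152]
dish [ 83 255 107]
```

View pics/m0.png

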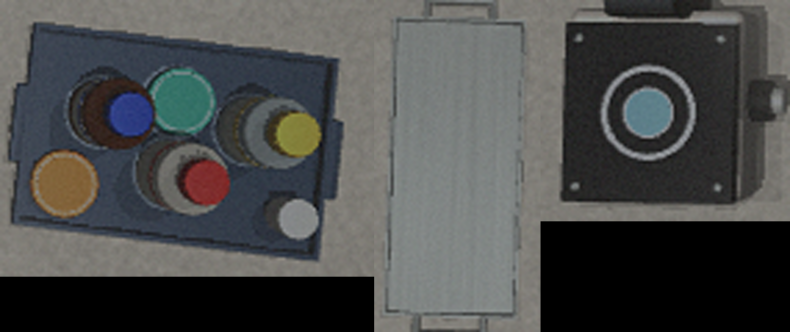

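The crop shows caddy rim corners at crop px (35,23), (338,58), (320,260) and (12,222), with lugs on both short sides. The tray interior runs from (397,20) to (517,312), and the imager window is at (648,112).

```bash
cat >> h.py <<'E'
CT={"blue":([108,130,80],[125,255,255],141),"red":([0,130,80],[7,255,255],141),"yellow":([23,110,80],[34,255,255],141),"dish":([75,100,60],[92,255,255],21)}
E
python3 - <<'E'
from h import *
np.set_printoptions(precision=1,suppress=True)
t=cam("top");s=cam("scene");k=790/855/1*3
P={}
for n,(lo,hi,z) in CT.items():
    a=blob(mask(t,lo,hi,(345,200,465,285)));b=blob(mask(s,lo,hi,(95,205,240,320)))
    P[n]=plane(t,*cen(a),z);print(n,cv2.contourArea(a),np.array(cen(a)),P[n],"tri",*tri(t,cen(a),s,cen(b)),"sceneplane",plane(s,*cen(b),z), cv2.contourArea(b))
cc=np.array([plane(t,340+u/k,190+v/k,18) for u,v in ((35,23),(338,58),(320,260),(12,222))])
print("caddy corners",cc,cc.mean(0), np.linalg.norm(np.diff(cc,axis=0),axis=1))
w=blob(mask(t,[90,60,90],[108,200,255],(125,215,175,265)));print("win",cv2.contourArea(w),plane(t,*cen(w),95))
w=blob(mask(s,[90,60,90],[108,255,255],(325,95,370,135)));print("win scene",cv2.contourArea(w),cen(w),plane(s,*cen(w),95))
tc=np.array([plane(t,250+(u-374)/k,155+v/k,12) for u,v in((397,20),(523,24),(516,312),(387,312))]);print("tray",tc,tc.mean(0),np.linalg.norm(np.diff(tc,axis=0),axis=1))
# fit caddy from seats
seats={"blue":(18,66),"red":(-29,0),"yellow":(18,-66),"dish":(35,0)}
A=np.array([seats[n] for n in seats],float);B=np.array([P[n][:2] for n in seats])
H=(A-A.mean(0)).T@(B-B.mean(0));U,_,V=np.linalg.svd(H);R=V.T@U.T
print("yaw",np.arctan2(R[1,0],R[0,0]),"orig",B.mean(0)-R@A.mean(0),"res",B-B.mean(0)-(A-A.mean(0))@R.T)
E
```

```text
blue 173.0 [386.8 230.9] [ 521.8 -241.9  141. ] tri [ 522.  -241.7  140.2] 0.7571708382281738 sceneplane [ 522.9 -241.7  141. ] 154.0
red 169.0 [414.1 255.6] [ 467.9 -301.1  141. ] tri [ 468.  -301.1  139.9] 0.48710438302164377 sceneplane [ 469.1 -301.1  141. ] 160.5
yellow 178.5 [447.  238.2] [ 506.1 -373.2  141. ] tri [ 506.4 -373.   140.2] 1.0477770406216846 sceneplane [ 507.3 -372.7  141. ] 213.0
dish 354.5 [406.2 225.7] [ 533.4 -313.2   21. ] tri [ 534.  -311.3   24.9] 2.1063576710155933 sceneplane [ 532.4 -309.9   21. ] 488.5
caddy corners [[ 600.7 -183.2   18. ]
 [ 569.7 -450.3   18. ]
 [ 392.2 -431.5   18. ]
 [ 424.5 -161.9   18. ]] [ 496.8 -306.7   18. ] [268.8 178.5 271.6]
win 177.5 [498.8 299.5  95. ]
win scene 97.0 (347.5257731958763, 115.23024054982817) [499.2 301.   95. ]
tray [[691.3  50.6  12. ]
 [687.6 -63.   12. ]
 [429.8 -56.5  12. ]
 [429.4  58.5  12. ]] [559.5  -2.6  12. ] [113.6 257.8 115. ]
yaw -0.12971061752707172 orig [ 496.9 -306. ] res [[-1.5  1. ]
 [-0.2  1.2]
 [-0.1  0.5]
 [ 1.8 -2.7]]
```

Call:
jog_arm:
  series:
    - [0.1,-0.3,0,0,0,0.05,0.3]
    - [0.2,-0.6,0,0,0,0.1,0.3]
    - [0.3,-0.8,0,0,0,0.162,0.3]
    - [0.375,-0.895,0,0,0,0.162,0.3]
    - [0.375,-0.895,0,0,0,0.162,0.3]
  grip_force: 25

```text
clock: 0.82
eef_pos: [252.6, 400.7, 213.8]
eef_rot: [3.141, 0.001, 3.009]
wrist_force: [-0.1, 0.8, 0.9]
finger_gap: 66.9
finger_force: 0.0
```

Call:
jog_arm:
  series:
    - [0.125,-0.3,0,0,0,0,0.3]
    - [0.25,-0.6,0,0,0,0,0.3]
    - [0.375,-0.895,0,0,0,0,0.3]
    - [0.375,-0.895,0,0,0,0,0.3]

```text
clock: 1.15
eef_pos: [297.9, 291.6, 213.6]
eef_rot: [-3.141, 0.001, 3.007]
wrist_force: [-0.5, 0.9, 0.5]
finger_gap: 66.0
finger_force: 0.0
```

Call:
jog_arm:
  series:
    - [0.125,-0.3,0,0,0,0,0.3]
    - [0.25,-0.6,0,0,0,0,0.3]
    - [0.375,-0.895,0,0,0,0,0.3]
    - [0.375,-0.895,0,0,0,0,0.3]

```text
clock: 1.48
eef_pos: [343.3, 184.0, 213.7]
eef_rot: [-3.141, 0.001, 3.006]
wrist_force: [-0.1, 0.8, 0.2]
finger_gap: 65.8
finger_force: 0.0
```

Call:
jog_arm:
  series:
    - [0.125,-0.3,0,0,0,0,0.3]
    - [0.25,-0.6,0,0,0,0,0.3]
    - [0.375,-0.895,0,0,0,0,0.3]
    - [0.375,-0.895,0,0,0,0,0.3]

```text
clock: 1.82
eef_pos: [388.3, 76.5, 213.6]
eef_rot: [-3.141, 0.001, 3.006]
wrist_force: [0.4, 1.3, -0.1]
finger_gap: 66.0
finger_force: 0.0
```

Call:
jog_arm:
  series:
    - [0.125,-0.3,0,0,0,0,0.3]
    - [0.25,-0.6,0,0,0,0,0.3]
    - [0.375,-0.895,0,0,0,0,0.3]
    - [0.375,-0.895,0,0,0,0,0.3]

```text
clock: 2.15
eef_pos: [433.3, -30.6, 213.3]
eef_rot: [-3.141, 0.0, 3.007]
wrist_force: [0.9, 1.0, -0.4]
finger_gap: 65.5
finger_force: 0.0
```

Call:
jog_arm:
  series:
    - [0.125,-0.3,0,0,0,0,0.3]
    - [0.25,-0.6,0,0,0,0,0.3]
    - [0.375,-0.895,0,0,0,0,0.3]
    - [0.375,-0.895,0,0,0,0,0.3]

```text
clock: 2.48
eef_pos: [478.4, -137.9, 212.9]
eef_rot: [-3.141, -0.0, 3.008]
wrist_force: [-0.4, 0.4, -0.9]
finger_gap: 65.4
finger_force: 0.0
```

Call:
jog_arm:
  series:
    - [0.125,-0.3,0,0,0,0,0.3]
    - [0.25,-0.6,0,0,0,0,0.3]
    - [0.36,-0.86,0,0,0,0,0.3]
    - [0.36,-0.86,0,0,0,0,0.3]
    - [0.36,-0.86,0,0,0,0,0.3]
    - [0.36,-0.86,0,0,0,0,0.3]

```text
clock: 2.98
eef_pos: [519.9, -236.4, 213.1]
eef_rot: [3.141, -0.001, 3.012]
wrist_force: [-0.3, 0.6, -0.6]
finger_gap: 66.0
finger_force: 0.0
```

```bash
python3 - <<'E'
from h import *
np.set_printoptions(precision=1,suppress=True)
w=cam("wrist");print(manip.read_state()["eef_pos"],manip.read_state()["eef_rot"])
cv2.imwrite("pics/w1.png",w["frame"][:,:,::-1])
E
```

```text
[ 519.9 -236.2  213.4] [ 3.1 -0.   3. ]
```

View pics/w1.png

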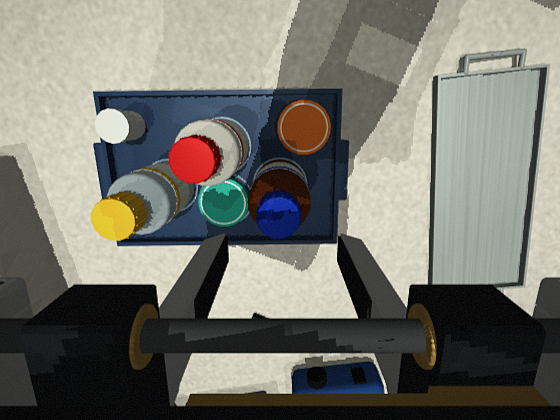

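The wrist view shows the blue cap at (279,215) between and ahead of the fingers, red at (195,160), yellow at (113,219) and the dish at (223,201).

```bash
python3 - <<'E'
from h import *
np.set_printoptions(precision=1,suppress=True)
w=cam("wrist")
for n,(lo,hi,z) in CT.items():
    a=blob(mask(w,lo,hi,(85,85,350,250)));c,r=cv2.minEnclosingCircle(a)
    print(n,cv2.contourArea(a),r,plane(w,*cen(a),z),plane(w,*c,z))
print([plane(w,u,v,12)[:2] for u,v in ((441,76),(552,65),(523,289),(430,284))],[plane(w,u,v,18)[:2] for u,v in ((95,92),(341,90),(335,243),(118,245))])
E
```

```text
blue 1332.5 22.59519386291504 [ 520.4 -239.5  141. ] [ 519.4 -240.3  141. ]
red 1638.0 24.787189483642578 [ 466.6 -299.4  141. ] [ 466.3 -298.5  141. ]
yellow 1338.5 23.817243576049805 [ 504.9 -372.1  141. ] [ 505.5 -372.   141. ]
dish 1241.0 21.07793617248535 [ 531.3 -309.2   21. ] [ 530.8 -309.1   21. ]
[array([424.1, -49.6]), array([428.5,  69.3]), array([699.5,  56. ]), array([676.5, -64. ])] [array([ 391.9, -425.2]), array([ 424.6, -160. ]), array([ 601.1, -182. ]), array([ 569. , -447.5])]
```

Call:
jog_arm:
  series:
    - [0.01,-0.028,-0.15,0,0,0,0.3]
    - [0.01,-0.028,-0.3,0,0,0,0.3]
    - [0.01,-0.028,-0.45,0,0,0,0.3]
    - [0.01,-0.028,-0.6,0,0,0,0.3]
    - [0.01,-0.028,-0.76,0,0,0,0.3]
    - [0.01,-0.028,-0.76,0,0,0,0.3]
    - [0.01,-0.028,-0.76,0,0,0,0.7]
    - [0.01,-0.028,-0.76,0,0,0,0.7]

```text
clock: 3.75
eef_pos: [521.4, -240.9, 123.8]
eef_rot: [-3.141, 0.002, 3.012]
wrist_force: [0.6, -0.0, 0.4]
finger_gap: 55.9
finger_force: 0.0
```

Call:
jog_arm:
  series:
    - [0,0,0,0,0,0,0.8]
    - [0,0,0,0,0,0,0.8]
    - [0,0,0,0,0,0,0.8]
    - [0,0,0,0,0,0,0.8]

```text
clock: 4.08
eef_pos: [521.2, -241.2, 123.1]
eef_rot: [-3.141, 0.001, 3.011]
wrist_force: [0.3, 1.5, 4.0]
finger_gap: 35.7
finger_force: 25.0
```

Call:
jog_arm:
  series:
    - [0,0,0.05,0,0,0,1]
    - [0,0,0.12,0,0,0,1]
    - [0,0,0.2,0,0,0,1]
    - [0,0,0.3,0,0,0,1]
    - [0,0,0.38,0,0,0,1]
    - [0,0,0.42,0,0,0,1]

```text
clock: 4.58
eef_pos: [521.3, -241.5, 174.9]
eef_rot: [-3.141, 0.002, 3.011]
wrist_force: [-0.0, 1.0, -1.9]
finger_gap: 35.4
finger_force: 25.0
```

Call:
jog_arm:
  series:
    - [0.03,0.06,0,0,0,0,1]
    - [0.08,0.16,0,0,0,0,1]
    - [0.14,0.28,0,0,0,0,1]
    - [0.21,0.42,0,0,0,0,1]
    - [0.28,0.56,0,0,0,0,1]
    - [0.35,0.7,0,0,0,0,1]
    - [0.42,0.84,0,0,0,0,1]
    - [0.5,0.99,0,0,0,0,1]

```text
clock: 5.25
eef_pos: [581.1, -120.3, 171.9]
eef_rot: [3.141, -0.001, 3.012]
wrist_force: [0.8, 0.3, -3.2]
finger_gap: 35.8
finger_force: 25.0
```

Call:
jog_arm:
  series:
    - [0.08,0.15,0,0,0,0,1]
    - [0.15,0.3,0,0,0,0,1]
    - [0.23,0.45,0,0,0,0,1]
    - [0.3,0.6,0,0,0,0,1]
    - [0.37,0.74,0,0,0,0,1]
    - [0.43,0.86,0,0,0,0,1]
    - [0.47,0.94,0,0,0,0,1]
    - [0.5,0.99,0,0,0,0,1]

```text
clock: 5.92
eef_pos: [641.1, -1.8, 172.1]
eef_rot: [3.142, -0.001, 3.013]
wrist_force: [-1.1, 0.1, -2.4]
finger_gap: 35.3
finger_force: 25.0
```

Call:
jog_arm:
  series:
    - [0,0,-0.1,0,0,0,1]
    - [0,0,-0.2,0,0,0,1]
    - [0,0,-0.3,0,0,0,1]
    - [0,0,-0.37,0,0,0,1]
    - [0,0,-0.41,0,0,0,1]
    - [0,0,-0.425,0,0,0,1]
    - [0,0,-0.435,0,0,0,1]
    - [0,0,-0.435,0,0,0,1]

```text
clock: 6.58
eef_pos: [641.0, -3.8, 120.9]
eef_rot: [-3.142, 0.001, 3.011]
wrist_force: [0.6, -0.2, -1.9]
finger_gap: 35.8
finger_force: 25.0
```

Call:
jog_arm:
  series:
    - [0,0,-0.01,0,0,0,1]
    - [0,0,-0.015,0,0,0,1]
    - [0,0,-0.015,0,0,0,1]

```text
clock: 6.83
eef_pos: [641.7, -3.7, 120.9]
eef_rot: [3.142, 0.003, 3.011]
wrist_force: [-2.9, 0.9, 11.9]
finger_gap: 35.4
finger_force: 25.0
```

Call:
jog_arm:
  series:
    - [0,0,0,0,0,0,0.3]
    - [0,0,0,0,0,0,0.3]
    - [0,0,0,0,0,0,0.3]
    - [0,0,0.1,0,0,0,0.3]
    - [0,0,0.25,0,0,0,0.3]
    - [0,0,0.45,0,0,0,0.3]
    - [0,0,0.45,0,0,0,0.3]

```text
clock: 7.42
eef_pos: [642.5, -3.7, 178.3]
eef_rot: [3.141, 0.007, 3.011]
wrist_force: [-0.1, 0.7, 1.8]
finger_gap: 65.7
finger_force: 0.0
```

Call:
jog_arm:
  series:
    - [-0.1,-0.2,0,0,0,0,0.3]
    - [-0.25,-0.45,0,0,0,0,0.3]
    - [-0.4,-0.7,0,0,0,0,0.3]
    - [-0.482,-0.824,0,0,0,0,0.3]

```text
clock: 7.75
eef_pos: [581.5, -105.0, 173.1]
eef_rot: [-3.141, 0.0, 3.01]
wrist_force: [1.2, -0.0, 0.5]
finger_gap: 65.6
finger_force: 0.0
```

Call:
jog_arm:
  series:
    - [-0.15,-0.25,0,0,0,0,0.3]
    - [-0.3,-0.5,0,0,0,0,0.3]
    - [-0.42,-0.72,0,0,0,0,0.3]
    - [-0.482,-0.824,0,0,0,0,0.3]

```text
clock: 8.08
eef_pos: [523.7, -203.9, 173.3]
eef_rot: [-3.141, 0.0, 3.009]
wrist_force: [-0.3, 0.1, 0.1]
finger_gap: 65.5
finger_force: 0.0
```

Call:
jog_arm:
  series:
    - [-0.15,-0.25,0,0,0,0,0.3]
    - [-0.3,-0.5,0,0,0,0,0.3]
    - [-0.42,-0.72,0,0,0,0,0.3]
    - [-0.482,-0.824,0,0,0,0,0.3]
    - [-0.482,-0.824,0,0,0,0,0.3]

```text
clock: 8.5
eef_pos: [465.9, -302.6, 173.1]
eef_rot: [-3.141, 0.0, 3.008]
wrist_force: [-0.6, 0.3, -0.1]
finger_gap: 66.1
finger_force: 0.0
```

```bash
python3 - <<'E'
from h import *
np.set_printoptions(precision=1,suppress=True)
s=manip.read_state();print(s["eef_pos"])
w=cam("wrist");t=cam("top");a=t["frame"].copy()
for n in("red","yellow","blue"):
    lo,hi,z=CT[n]
    for q,c in(("top",t),("scene",cam("scene"))):
        r=(240,150,310,280) if n=="blue" else (345,200,465,285)
        if q=="scene": r=(225,130,340,255) if n=="blue" else (95,205,240,320)
        try:
            b=blob(mask(c,lo,hi,r));print(n,q,cv2.contourArea(b),plane(c,*cen(b),139 if n=="blue" else 141))
        except Exception as e: print(n,q,e)
b=np.hstack([w["frame"],a])[:,:,::-1];cv2.imwrite("pics/b1.png",cv2.resize(b,(800,300)))
E
```

```text
[ 465.9 -302.6  173.1]
red top 1.5 [ 454.5 -308.1  141. ]
red scene 13.5 [ 455.6 -299.2  141. ]
yellow top max() iterable argument is empty
yellow scene 73.5 [ 517.7 -373.7  141. ]
blue top 3.5 [631.9   6.  139. ]
blue scene 134.0 [642.8  -6.6 139. ]
```

View pics/b1.png

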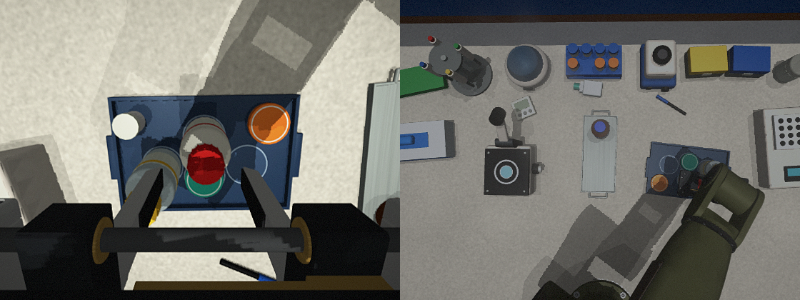

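Blue stands upright in the tray (top view, about (600,127)). The red cap sits between the open fingers, and the other things haven't moved.

Call:
jog_arm:
  series:
    - [0,0,-0.1,0,0,0,0.3]
    - [0,0,-0.2,0,0,0,0.3]
    - [0,0,-0.3,0,0,0,0.3]
    - [0,0,-0.42,0,0,0,0.3]
    - [0,0,-0.42,0,0,0,0.3]
    - [0,0,-0.42,0,0,0,0.8]
    - [0,0,-0.42,0,0,0,0.8]
    - [0,0,-0.42,0,0,0,0.8]

```text
clock: 9.42
eef_pos: [467.8, -300.3, 123.1]
eef_rot: [-3.141, 0.001, 3.012]
wrist_force: [0.6, 0.1, 0.0]
finger_gap: 49.3
finger_force: 0.0
```

Call:
jog_arm:
  series:
    - [0,0,0,0,0,0,1]
    - [0,0,0,0,0,0,1]
    - [0,0,0,0,0,0,1]

```text
clock: 9.67
eef_pos: [467.5, -300.3, 122.8]
eef_rot: [-3.141, 0.001, 3.011]
wrist_force: [-0.1, 0.5, 2.2]
finger_gap: 35.5
finger_force: 25.0
```

Call:
jog_arm:
  series:
    - [0,0,0.05,0,0,0,1]
    - [0,0,0.12,0,0,0,1]
    - [0,0,0.2,0,0,0,1]
    - [0,0,0.3,0,0,0,1]
    - [0,0,0.38,0,0,0,1]
    - [0,0,0.42,0,0,0,1]

```text
clock: 10.17
eef_pos: [467.7, -300.6, 174.7]
eef_rot: [-3.14, 0.002, 3.011]
wrist_force: [0.9, 0.8, -2.9]
finger_gap: 35.7
finger_force: 25.0
```

Call:
jog_arm:
  series:
    - [0.02,0.06,0,0,0,0,1]
    - [0.05,0.16,0,0,0,0,1]
    - [0.09,0.28,0,0,0,0,1]
    - [0.13,0.42,0,0,0,0,1]
    - [0.18,0.56,0,0,0,0,1]
    - [0.22,0.7,0,0,0,0,1]
    - [0.26,0.83,0,0,0,0,1]

```text
clock: 10.75
eef_pos: [498.6, -198.5, 171.9]
eef_rot: [3.141, -0.001, 3.012]
wrist_force: [0.2, 0.6, -2.6]
finger_gap: 35.7
finger_force: 25.0
```

Call:
jog_arm:
  series:
    - [0.04,0.14,0,0,0,0,1]
    - [0.08,0.28,0,0,0,0,1]
    - [0.13,0.42,0,0,0,0,1]
    - [0.18,0.56,0,0,0,0,1]
    - [0.22,0.7,0,0,0,0,1]
    - [0.26,0.83,0,0,0,0,1]

```text
clock: 11.25
eef_pos: [529.6, -98.8, 171.9]
eef_rot: [3.141, -0.001, 3.012]
wrist_force: [-0.0, 0.3, -3.2]
finger_gap: 35.9
finger_force: 25.0
```

Call:
jog_arm:
  series:
    - [0.04,0.14,0,0,0,0,1]
    - [0.08,0.28,0,0,0,0,1]
    - [0.13,0.42,0,0,0,0,1]
    - [0.17,0.55,0,0,0,0,1]
    - [0.21,0.67,0,0,0,0,1]
    - [0.24,0.77,0,0,0,0,1]
    - [0.255,0.83,0,0,0,0,1]
    - [0.255,0.83,0,0,0,0,1]

```text
clock: 11.92
eef_pos: [560.2, 0.2, 172.2]
eef_rot: [3.141, -0.001, 3.013]
wrist_force: [-0.8, -0.3, -1.9]
finger_gap: 35.8
finger_force: 25.0
```

Call:
jog_arm:
  series:
    - [0,0,-0.1,0,0,0,1]
    - [0,0,-0.2,0,0,0,1]
    - [0,0,-0.3,0,0,0,1]
    - [0,0,-0.37,0,0,0,1]
    - [0,0,-0.41,0,0,0,1]
    - [0,0,-0.43,0,0,0,1]
    - [0,0,-0.443,0,0,0,1]
    - [0,0,-0.443,0,0,0,1]

```text
clock: 12.58
eef_pos: [560.9, -1.6, 120.8]
eef_rot: [3.142, 0.002, 3.011]
wrist_force: [-3.2, 0.1, 8.2]
finger_gap: 35.4
finger_force: 25.0
```

Call:
jog_arm:
  series:
    - [0,0,0,0,0,0,0.3]
    - [0,0,0,0,0,0,0.3]
    - [0,0,0,0,0,0,0.3]
    - [0,0,0.1,0,0,0,0.3]
    - [0,0,0.25,0,0,0,0.3]
    - [0,0,0.443,0,0,0,0.3]
    - [0,0,0.443,0,0,0,0.3]

```text
clock: 13.17
eef_pos: [562.0, -1.6, 177.8]
eef_rot: [3.141, 0.007, 3.011]
wrist_force: [0.2, 0.5, 0.0]
finger_gap: 65.8
finger_force: 0.0
```

Call:
jog_arm:
  series:
    - [-0.03,-0.2,0,0,0,0,0.3]
    - [-0.06,-0.45,0,0,0,0,0.3]
    - [-0.115,-0.773,0,0,0,0,0.3]

```text
clock: 13.42
eef_pos: [546.6, -94.1, 173.3]
eef_rot: [3.141, 0.001, 3.014]
wrist_force: [-0.1, 0.0, -0.3]
finger_gap: 65.6
finger_force: 0.0
```

Call:
jog_arm:
  series:
    - [-0.04,-0.27,0,0,0,0,0.3]
    - [-0.08,-0.53,0,0,0,0,0.3]
    - [-0.115,-0.773,0,0,0,0,0.3]

```text
clock: 13.67
eef_pos: [532.3, -188.8, 173.3]
eef_rot: [-3.141, 0.001, 3.011]
wrist_force: [0.2, -0.0, 0.3]
finger_gap: 65.6
finger_force: 0.0
```

Call:
jog_arm:
  series:
    - [-0.04,-0.27,0,0,0,0,0.3]
    - [-0.08,-0.53,0,0,0,0,0.3]
    - [-0.115,-0.773,0,0,0,0,0.3]

```text
clock: 13.92
eef_pos: [518.4, -281.5, 173.2]
eef_rot: [-3.141, 0.0, 3.011]
wrist_force: [1.0, -0.5, 0.5]
finger_gap: 65.8
finger_force: 0.0
```

Call:
jog_arm:
  series:
    - [-0.04,-0.25,0,0,0,0,0.3]
    - [-0.08,-0.5,0,0,0,0,0.3]
    - [-0.1,-0.7,0,0,0,0,0.3]
    - [-0.112,-0.773,0,0,0,0,0.3]
    - [-0.112,-0.773,0,0,0,0,0.3]
    - [-0.112,-0.773,0,0,0,0,0.3]

```text
clock: 14.42
eef_pos: [505.5, -371.9, 172.7]
eef_rot: [3.141, -0.0, 3.011]
wrist_force: [0.6, -0.0, 0.2]
finger_gap: 65.5
finger_force: 0.0
```

Call:
jog_arm:
  series:
    - [0,0,-0.1,0,0,0,0.3]
    - [0,0,-0.2,0,0,0,0.3]
    - [0,0,-0.3,0,0,0,0.3]
    - [0,0,-0.42,0,0,0,0.3]
    - [0,0,-0.42,0,0,0,0.3]
    - [0,0,-0.42,0,0,0,0.8]
    - [0,0,-0.42,0,0,0,0.8]
    - [0,0,-0.42,0,0,0,0.8]

```text
clock: 15.08
eef_pos: [505.8, -372.5, 123.0]
eef_rot: [-3.141, 0.001, 3.011]
wrist_force: [-0.4, 0.4, -0.1]
finger_gap: 49.3
finger_force: 0.0
```

Call:
jog_arm:
  series:
    - [0,0,0,0,0,0,1]
    - [0,0,0,0,0,0,1]
    - [0,0,0,0,0,0,1]

```text
clock: 15.33
eef_pos: [505.7, -372.5, 122.7]
eef_rot: [-3.141, 0.001, 3.011]
wrist_force: [0.3, 1.8, 2.1]
finger_gap: 35.6
finger_force: 25.0
```

Call:
jog_arm:
  series:
    - [0,0,0.05,0,0,0,1]
    - [0,0,0.12,0,0,0,1]
    - [0,0,0.2,0,0,0,1]
    - [0,0,0.3,0,0,0,1]
    - [0,0,0.38,0,0,0,1]
    - [0,0,0.42,0,0,0,1]

```text
clock: 15.83
eef_pos: [505.9, -372.8, 175.0]
eef_rot: [-3.14, 0.002, 3.011]
wrist_force: [0.6, 0.3, -3.4]
finger_gap: 35.7
finger_force: 25.0
```

Call:
jog_arm:
  series:
    - [0,0.06,0,0,0,0,1]
    - [-0.01,0.16,0,0,0,0,1]
    - [-0.02,0.28,0,0,0,0,1]
    - [-0.03,0.42,0,0,0,0,1]
    - [-0.04,0.58,0,0,0,0,1]
    - [-0.053,0.773,0,0,0,0,1]

```text
clock: 16.33
eef_pos: [498.7, -278.7, 172.1]
eef_rot: [3.141, -0.001, 3.011]
wrist_force: [0.0, -0.4, -2.9]
finger_gap: 35.4
finger_force: 25.0
```

Call:
jog_arm:
  series:
    - [-0.01,0.16,0,0,0,0,1]
    - [-0.02,0.32,0,0,0,0,1]
    - [-0.03,0.48,0,0,0,0,1]
    - [-0.04,0.64,0,0,0,0,1]
    - [-0.053,0.773,0,0,0,0,1]

```text
clock: 16.75
eef_pos: [492.3, -185.2, 172.3]
eef_rot: [3.141, -0.001, 3.012]
wrist_force: [0.2, -0.5, -3.5]
finger_gap: 35.5
finger_force: 25.0
```

Call:
jog_arm:
  series:
    - [-0.01,0.16,0,0,0,0,1]
    - [-0.02,0.32,0,0,0,0,1]
    - [-0.03,0.48,0,0,0,0,1]
    - [-0.04,0.64,0,0,0,0,1]
    - [-0.053,0.773,0,0,0,0,1]

```text
clock: 17.17
eef_pos: [485.9, -92.5, 172.3]
eef_rot: [3.141, -0.001, 3.012]
wrist_force: [0.1, -0.2, -2.8]
finger_gap: 35.9
finger_force: 25.0
```

Call:
jog_arm:
  series:
    - [-0.01,0.16,0,0,0,0,1]
    - [-0.02,0.32,0,0,0,0,1]
    - [-0.03,0.46,0,0,0,0,1]
    - [-0.04,0.59,0,0,0,0,1]
    - [-0.05,0.69,0,0,0,0,1]
    - [-0.053,0.75,0,0,0,0,1]
    - [-0.053,0.773,0,0,0,0,1]
    - [-0.053,0.773,0,0,0,0,1]

```text
clock: 17.83
eef_pos: [480.0, -1.2, 172.6]
eef_rot: [-3.142, -0.0, 3.012]
wrist_force: [0.7, -0.2, -2.0]
finger_gap: 35.3
finger_force: 25.0
```

Call:
jog_arm:
  series:
    - [0,0,-0.1,0,0,0,1]
    - [0,0,-0.2,0,0,0,1]
    - [0,0,-0.3,0,0,0,1]
    - [0,0,-0.37,0,0,0,1]
    - [0,0,-0.41,0,0,0,1]
    - [0,0,-0.43,0,0,0,1]
    - [0,0,-0.443,0,0,0,1]
    - [0,0,-0.443,0,0,0,1]

```text
clock: 18.5
eef_pos: [480.8, -1.6, 120.7]
eef_rot: [3.142, 0.002, 3.011]
wrist_force: [-2.1, 0.1, 5.1]
finger_gap: 35.5
finger_force: 25.0
```

Call:
jog_arm:
  series:
    - [0,0,0,0,0,0,0.3]
    - [0,0,0,0,0,0,0.3]
    - [0,0,0,0,0,0,0.3]
    - [0,0,0.1,0,0,0,0.3]
    - [0,0,0.25,0,0,0,0.3]
    - [0,0,0.5,0,0,0,0.3]
    - [0,0,0.75,0,0,0,0.3]
    - [0,0,0.75,0,0,0,0.3]

```text
clock: 19.17
eef_pos: [481.9, -1.6, 215.0]
eef_rot: [3.141, 0.008, 3.011]
wrist_force: [-0.2, -0.3, 0.6]
finger_gap: 65.8
finger_force: 0.0
```

Call:
jog_arm:
  series:
    - [0.05,-0.25,0,0,0,0,0]
    - [0.1,-0.5,0,0,0,0,0]
    - [0.15,-0.75,0,0,0,0,0]
    - [0.187,-0.994,0,0,0,0,0]

```text
clock: 19.5
eef_pos: [502.7, -122.1, 209.4]
eef_rot: [-3.141, 0.0, 3.012]
wrist_force: [0.3, -0.1, 0.3]
finger_gap: 88.7
finger_force: 0.0
```

Call:
jog_arm:
  series:
    - [0.05,-0.25,0,0,0,0,0]
    - [0.1,-0.5,0,0,0,0,0]
    - [0.15,-0.75,0,0,0,0,0]
    - [0.187,-0.994,0,0,0,0,0]
    - [0.187,-0.994,0,0,0,0,0]
    - [0.187,-0.994,0,0,0,0,0]
    - [0.187,-0.994,0,0,0,0,0]

```text
clock: 20.08
eef_pos: [524.8, -239.6, 209.2]
eef_rot: [3.141, -0.0, 3.011]
wrist_force: [-0.2, -0.3, 0.0]
finger_gap: 93.8
finger_force: 0.0
```

```bash
python3 - <<'E'
from h import *
np.set_printoptions(precision=1,suppress=True)
print(manip.read_state()["eef_pos"])
w=cam("wrist");t=cam("top");s=cam("scene")
lo,hi,z=CT["dish"]
for q,c,r in(("w",w,(60,60,400,260)),("top",t,(345,200,465,285)),("scene",s,(95,205,240,320))):
    b=blob(mask(c,lo,hi,r));print(q,cv2.contourArea(b),np.array(cen(b)),plane(c,*cen(b),z),plane(c,*cv2.minEnclosingCircle(b)[0],z))
b=np.hstack([w["frame"],t["frame"]])[:,:,::-1];cv2.imwrite("pics/b2.png",cv2.resize(b,(800,300)))
E
```

```text
[ 524.8 -239.6  209.2]
w 1954.5 [224.2 198.1] [ 530.5 -308.9   21. ] [ 530.6 -308.7   21. ]Traceback (most recent call last):
  File "<stdin>", line 7, in <module>
  File "h.py", line 23, in blob
    return max(cs,key=cv2.contourArea)
ValueError: max() iterable argument is empty
```

```bash
python3 - <<'E'
from h import *
np.set_printoptions(precision=1,suppress=True)
w=cam("wrist");s=cam("scene")
lo,hi,z=CT["dish"]
b=blob(mask(s,lo,hi,(95,205,240,320)));print(cv2.contourArea(b),plane(s,*cen(b),z))
cv2.imwrite("pics/w2.png",np.hstack([w["frame"][60:300],s["frame"][100:340]])[:,:,::-1])
b=cv2.imread("pics/w2.png");cv2.imwrite("pics/w2.png",np.vstack([b[:,:560],b[:,560:]]))
E
```

```text
454.5 [ 531.3 -310.4   21. ]
```

View pics/w2.png

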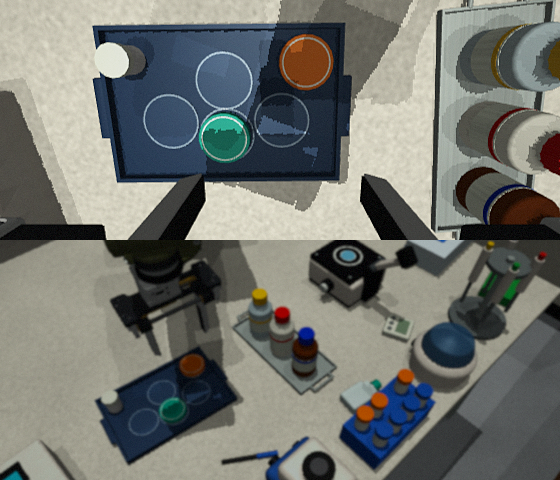

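All three bottles stand upright in the tray. The empty seat rings show in the wrist view at about (224,140), (171,181) and (282,180), with the dish at (224,198).

```bash
python3 - <<'E'
from h import *
np.set_printoptions(precision=1,suppress=True)
w=cam("wrist");g=cv2.cvtColor(w["frame"],cv2.COLOR_RGB2GRAY)
h=cv2.morphologyEx(g,cv2.MORPH_TOPHAT,np.ones((5,5),np.uint8))
yy,xx=np.mgrid[:420,:560]
S={"red":(224,140,(-29,0)),"yellow":(171,181,(18,-66)),"blue":(282,180,(18,66))}
R=np.array([[np.cos(-.13),-np.sin(-.13)],[np.sin(-.13),np.cos(-.13)]])
for n,(u,v,l) in S.items():
    for _ in range(3):
        r=np.hypot(xx-u,yy-v);m=(h>18)&(r>23)&(r<33)
        e=cv2.fitEllipse(np.c_[xx[m],yy[m]].astype(np.float32));u,v=e[0]
    print(n,m.sum(),e[0],e[1],plane(w,u,v,5),"seat fit",R@l+[496.9,-306.])
E
```

```text
red 544 (224.2551727294922, 140.6906280517578) (55.452125549316406, 58.6806526184082) [ 467.1 -300.1    5. ] seat fit [ 468.1 -302.2]
yellow 479 (171.49560546875, 181.01625061035156) (50.35301971435547, 57.99414825439453) [ 505.7 -371.1    5. ] seat fit [ 506.2 -373.8]
blue 451 (280.614990234375, 179.83609008789062) (52.18118667602539, 56.29156494140625) [ 521.2 -241.4    5. ] seat fit [ 523.3 -242.9]
```

Call:
jog_arm:
  series:
    - [0.05,-0.3,0,0,0,0,0]
    - [0.05,-0.579,0,0,0,0,0]
    - [0.05,-0.579,-0.3,0,0,0,0]
    - [0.05,-0.579,-0.6,0,0,0,0]
    - [0.05,-0.579,-0.95,0,0,0,0]
    - [0.05,-0.579,-0.95,0,0,0,0]
  grip_force: 15

```text
clock: 20.88
eef_pos: [527.9, -307.4, 88.0]
eef_rot: [3.137, -0.01, 3.011]
wrist_force: [-1.3, 0.5, -1.1]
finger_gap: 93.8
finger_force: 0.0
```

Call:
jog_arm:
  series:
    - [0,0,-0.15,0,0,0,0]
    - [0,0,-0.3,0,0,0,0]
    - [0,0,-0.45,0,0,0,0]
    - [0,0,-0.55,0,0,0,0]
    - [0,0,-0.62,0,0,0,0]
    - [0,0,-0.65,0,0,0,0]
    - [0,0,-0.663,0,0,0,0]
    - [0,0,-0.663,0,0,0,0]

```text
clock: 21.55
eef_pos: [531.3, -309.7, 16.7]
eef_rot: [-3.141, 0.001, 3.011]
wrist_force: [-0.7, 0.1, 0.8]
finger_gap: 93.8
finger_force: 0.0
```

Call:
jog_arm:
  series:
    - [0,0,0,0,0,0,0.2]
    - [0,0,0,0,0,0,0.25]
    - [0,0,0,0,0,0,0.3]
    - [0,0,0,0,0,0,0.35]
    - [0,0,0,0,0,0,0.4]
    - [0,0,0,0,0,0,0.6]
    - [0,0,0,0,0,0,0.6]
    - [0,0,0,0,0,0,0.6]

```text
clock: 22.22
eef_pos: [531.0, -309.5, 16.0]
eef_rot: [-3.142, 0.0, 3.011]
wrist_force: [0.4, 1.1, 1.5]
finger_gap: 59.6
finger_force: 15.0
```

Call:
jog_arm:
  series:
    - [0,0,0.05,0,0,0,0.6]
    - [0,0,0.15,0,0,0,0.6]
    - [0,0,0.28,0,0,0,0.6]
    - [0,0,0.42,0,0,0,0.6]
    - [0,0,0.57,0,0,0,0.6]
    - [0,0,0.725,0,0,0,0.6]

```text
clock: 22.72
eef_pos: [530.9, -309.5, 104.8]
eef_rot: [-3.141, 0.0, 3.011]
wrist_force: [0.7, 0.4, -0.7]
finger_gap: 59.5
finger_force: 15.0
```

Call:
jog_arm:
  series:
    - [0,0,0.15,0,0,0,0.6]
    - [0,0,0.3,0,0,0,0.6]
    - [0,0,0.44,0,0,0,0.6]
    - [0,0,0.58,0,0,0,0.6]
    - [0,0,0.68,0,0,0,0.6]
    - [0,0,0.725,0,0,0,0.6]
    - [0,0,0.725,0,0,0,0.6]

```text
clock: 23.3
eef_pos: [531.2, -309.6, 191.4]
eef_rot: [-3.141, 0.002, 3.011]
wrist_force: [0.3, -0.4, -0.8]
finger_gap: 59.7
finger_force: 15.0
```

Call:
jog_arm:
  series:
    - [0,0.06,0,0,0,0,0.6]
    - [-0.01,0.16,0,0,0,0,0.6]
    - [-0.02,0.3,0,0,0,0,0.6]
    - [-0.03,0.47,0,0,0,0,0.6]
    - [-0.04,0.65,0,0,0,0,0.6]
    - [-0.044,0.846,0,0,0,0,0.6]

```text
clock: 23.8
eef_pos: [524.9, -206.1, 188.9]
eef_rot: [3.141, -0.002, 3.011]
wrist_force: [-0.1, 0.1, -1.1]
finger_gap: 59.4
finger_force: 15.0
```

Call:
jog_arm:
  series:
    - [-0.01,0.17,0,0,0,0,0.6]
    - [-0.02,0.34,0,0,0,0,0.6]
    - [-0.03,0.51,0,0,0,0,0.6]
    - [-0.04,0.68,0,0,0,0,0.6]
    - [-0.044,0.846,0,0,0,0,0.6]

```text
clock: 24.22
eef_pos: [519.4, -104.4, 189.0]
eef_rot: [3.141, -0.002, 3.012]
wrist_force: [0.7, -0.2, -0.6]
finger_gap: 59.6
finger_force: 15.0
```

Call:
jog_arm:
  series:
    - [-0.01,0.17,0,0,0,0,0.6]
    - [-0.02,0.34,0,0,0,0,0.6]
    - [-0.03,0.51,0,0,0,0,0.6]
    - [-0.04,0.68,0,0,0,0,0.6]
    - [-0.044,0.846,0,0,0,0,0.6]

```text
clock: 24.63
eef_pos: [514.0, -3.0, 189.1]
eef_rot: [3.142, -0.001, 3.012]
wrist_force: [0.3, 0.2, -0.3]
finger_gap: 59.8
finger_force: 15.0
```

Call:
jog_arm:
  series:
    - [-0.01,0.17,0,0,0,0,0.6]
    - [-0.02,0.34,0,0,0,0,0.6]
    - [-0.03,0.51,0,0,0,0,0.6]
    - [-0.04,0.68,0,0,0,0,0.6]
    - [-0.044,0.846,0,0,0,0,0.6]

```text
clock: 25.05
eef_pos: [508.5, 98.3, 189.1]
eef_rot: [-3.141, -0.001, 3.012]
wrist_force: [-0.3, -0.6, -0.8]
finger_gap: 59.5
finger_force: 15.0
```

Call:
jog_arm:
  series:
    - [-0.01,0.17,0,0,0,0,0.6]
    - [-0.02,0.33,0,0,0,0,0.6]
    - [-0.03,0.49,0,0,0,0,0.6]
    - [-0.04,0.64,0,0,0,0,0.6]
    - [-0.044,0.77,0,0,0,0,0.6]
    - [-0.044,0.846,0,0,0,0,0.6]
    - [-0.044,0.846,0,0,0,0,0.6]
    - [-0.044,0.846,0,0,0,0,0.6]

```text
clock: 25.72
eef_pos: [504.0, 198.2, 189.4]
eef_rot: [-3.141, -0.001, 3.012]
wrist_force: [0.9, -1.0, -0.5]
finger_gap: 59.4
finger_force: 15.0
```

```bash
python3 - <<'E'
from h import *
np.set_printoptions(precision=1,suppress=True)
w=cam("wrist");cv2.imwrite("pics/w3.png",w["frame"][:,:,::-1]);print(proj(w,[499,300,95]))
s=cam("scene");b=blob(mask(s,[90,60,90],[108,255,255],(325,95,370,135)));print(cv2.contourArea(b),plane(s,*cen(b),95),plane(s,*cv2.fitEllipse(b)[0],95))
try:
    u,v=proj(w,[499,300,95]).astype(int);b=blob(mask(w,[88,50,60],[110,255,255],(u-70,v-70,u+70,v+70)));print(cv2.contourArea(b),cen(b),plane(w,*cen(b),95),plane(w,*cv2.fitEllipse(b)[0],95))
except Exception as e: print(e)
E
```

```text
[400.8 187.6]
95.5 [499.2 301.2  95. ] [499.3 301.2  95. ]
1456.0 (403.08447802197804, 187.0779532967033) [498.8 302.   95. ] [498.8 302.   95. ]
```

View pics/w3.png

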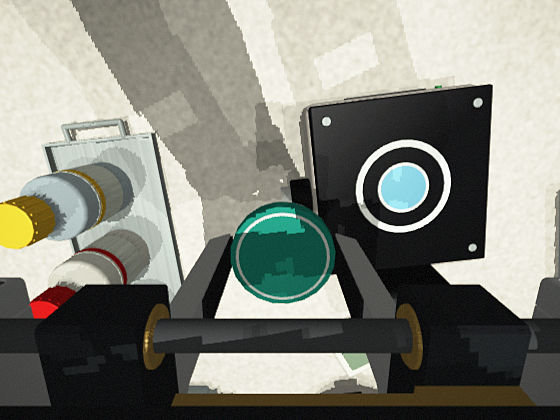

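The wrist view shows the dish held level between the fingers, lid centre near (283,252), and the window at (403,187).

```bash
python3 - <<'E'
from h import *
np.set_printoptions(precision=1,suppress=True)
p=manip.read_state()["eef_pos"];w=cam("wrist");m=mask(w,[75,80,30],[95,255,255],(210,190,350,310));b=blob(m)
hull=cv2.convexHull(b);print(p,cv2.boundingRect(b),plane(w,*cv2.fitEllipse(hull)[0],p[2]+5),plane(w,283,257,p[2]+5))
E
```

```text
[504.4 197.5 189.7] (230, 202, 106, 101) [502.  197.6 194.7] [504.7 197.5 194.7]
```

Call:
jog_arm:
  series:
    - [-0.01,0.1,0,0,0,0,0.6]
    - [-0.02,0.25,0,0,0,0,0.6]
    - [-0.03,0.42,0,0,0,0,0.6]
    - [-0.04,0.6,0,0,0,0,0.6]
    - [-0.047,0.75,0,0,0,0,0.6]
    - [-0.047,0.84,0,0,0,0,0.6]
    - [-0.047,0.859,0,0,0,0,0.6]
    - [-0.047,0.859,0,0,0,0,0.6]

```text
clock: 26.53
eef_pos: [498.8, 301.5, 189.7]
eef_rot: [-3.141, -0.0, 3.012]
wrist_force: [0.7, 0.5, -1.6]
finger_gap: 59.8
finger_force: 15.0
```

Call:
jog_arm:
  series:
    - [0,0,-0.1,0,0,0,0.6]
    - [0,0,-0.2,0,0,0,0.6]
    - [0,0,-0.3,0,0,0,0.6]
    - [0,0,-0.4,0,0,0,0.6]
    - [0,0,-0.5,0,0,0,0.6]
    - [0,0,-0.57,0,0,0,0.6]
    - [0,0,-0.6,0,0,0,0.6]
    - [0,0,-0.6,0,0,0,0.6]

```text
clock: 27.2
eef_pos: [498.6, 301.0, 116.9]
eef_rot: [-3.141, -0.001, 3.011]
wrist_force: [-0.6, -0.4, -0.6]
finger_gap: 59.4
finger_force: 15.0
```

Call:
jog_arm:
  series:
    - [0,0,-0.03,0,0,0,0.6]
    - [0,0,-0.06,0,0,0,0.6]
    - [0,0,-0.08,0,0,0,0.6]
    - [0,0,-0.09,0,0,0,0.6]
    - [0,0,-0.09,0,0,0,0.6]

```text
clock: 27.62
eef_pos: [498.8, 301.2, 107.0]
eef_rot: [-3.141, -0.0, 3.011]
wrist_force: [1.0, 0.2, -0.1]
finger_gap: 59.4
finger_force: 15.0
```

Call:
jog_arm:
  series:
    - [0,0,-0.006,0,0,0,0.6]
    - [0,0,-0.012,0,0,0,0.6]
    - [0,0,-0.012,0,0,0,0.6]

```text
clock: 27.87
eef_pos: [499.0, 301.3, 106.1]
eef_rot: [3.141, 0.001, 3.011]
wrist_force: [-0.0, -0.6, 2.0]
finger_gap: 59.1
finger_force: 15.0
```

Call:
jog_arm:
  series:
    - [0,0,0,0,0,0,0.3]
    - [0,0,0,0,0,0,0.2]
    - [0,0,0,0,0,0,0.1]
    - [0,0,0,0,0,0,0.1]
    - [0,0,0.1,0,0,0,0.1]
    - [0,0,0.3,0,0,0,0.1]
    - [0,0,0.55,0,0,0,0.1]
    - [0,0,0.7,0,0,0,0.1]

```text
clock: 28.53
eef_pos: [499.4, 301.5, 193.4]
eef_rot: [3.14, 0.002, 3.011]
wrist_force: [0.4, -0.6, 0.4]
finger_gap: 84.7
finger_force: 0.0
```

Call:
jog_arm:
  series:
    - [0,-0.2,0,0,0,0,0.3]
    - [0,-0.5,0,0,0,0,0.3]
    - [0,-0.85,0,0,0,0,0.3]
    - [0,-0.859,0,0,0,0,0.3]
    - [0,-0.859,0,0,0,0,0.3]
    - [0,-0.859,0,0,0,0,0.3]
  grip_force: 25

```text
clock: 29.03
eef_pos: [499.1, 198.4, 190.5]
eef_rot: [3.141, 0.001, 3.011]
wrist_force: [-0.6, -0.4, 0.4]
finger_gap: 65.7
finger_force: 0.0
```

```bash
python3 - <<'E'
from h import *
np.set_printoptions(precision=1,suppress=True)
print(manip.read_state()["eef_pos"])
w=cam("wrist");s=cam("scene");t=cam("top")
for q,c,r in(("w",w,(300,90,500,280)),("s",s,(315,85,380,140)),("t",t,(120,205,190,275))):
    try:
        b=blob(mask(c,[75,80,30],[95,255,255],r));print(q,cv2.contourArea(b),cen(b),plane(c,*cen(b),111),plane(c,*cv2.fitEllipse(cv2.convexHull(b))[0],111))
    except Exception as e: print(q,e)
    try: 
        g=(c["hsv"][...,1]<60)&(c["hsv"][...,2]>110)
    except: pass
cv2.imwrite("pics/w4.png",w["frame"][:,:,::-1])
E
```

```text
[499.1 198.4 190.5]
w 4293.0 (406.8255687553381, 194.8159406786241) [497.  299.8 111. ] [497.  299.7 111. ]
s 311.0 (348.12165058949626, 112.20096463022509) [503.2 295.6 111. ] [503.1 295.7 111. ]
t max() iterable argument is empty
```

View pics/w4.png

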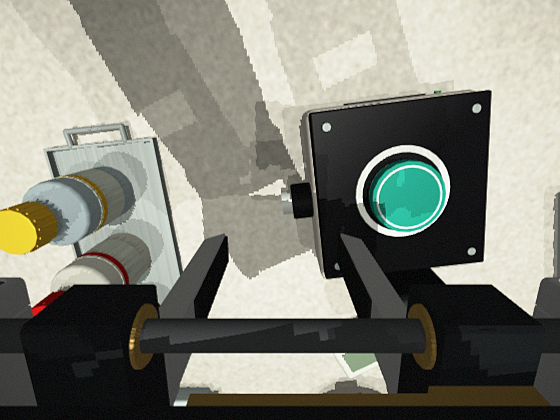

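The dish lies flat on the stage inside the white ring. Its lid ring is at about (409,196).

```bash
python3 - <<'E'
from h import *
np.set_printoptions(precision=1,suppress=True)
w=cam("wrist");g=cv2.cvtColor(w["frame"],cv2.COLOR_RGB2GRAY);h=cv2.morphologyEx(g,cv2.MORPH_TOPHAT,np.ones((5,5),np.uint8))
yy,xx=np.mgrid[:420,:560];u,v=409,196
for _ in range(4):
    r=np.hypot(xx-u,yy-v);m=(h>25)&(r>28)&(r<36);e=cv2.fitEllipse(np.c_[xx[m],yy[m]].astype(np.float32));u,v=e[0]
print(m.sum(),e,plane(w,u,v,111))
m=mask(w,[75,80,30],[95,255,255],(300,90,500,280));print(cv2.boundingRect(blob(m)))
E
```

```text
750 ((409.1756591796875, 198.87010192871094), (63.17278289794922, 66.05628967285156), 55.364654541015625) [499.9 302.  111. ]
(368, 160, 78, 73)
```

Call:
jog_arm:
  series:
    - [-0.02,-0.2,0,0,0,0,0.3]
    - [-0.05,-0.5,0,0,0,0,0.3]
    - [-0.079,-0.831,0,0,0,0,0.3]

```text
clock: 29.48
eef_pos: [489.0, 98.8, 189.4]
eef_rot: [-3.142, -0.0, 3.015]
wrist_force: [0.7, -1.2, -0.1]
finger_gap: 65.5
finger_force: 0.0
```

Call:
jog_arm:
  series:
    - [-0.02,-0.25,0,0,0,0,0.3]
    - [-0.05,-0.5,0,0,0,0,0.3]
    - [-0.07,-0.7,0,0,0,0,0.3]
    - [-0.079,-0.831,0,0,0,0,0.3]
    - [-0.079,-0.831,0,0,0,0,0.3]
    - [-0.079,-0.831,0,0,0,0,0.3]

```text
clock: 29.98
eef_pos: [480.1, -1.1, 189.7]
eef_rot: [3.141, -0.0, 3.011]
wrist_force: [-0.2, 0.4, 0.2]
finger_gap: 65.8
finger_force: 0.0
```

```bash
python3 - <<'E'
from h import *
np.set_printoptions(precision=1,suppress=True)
print(manip.read_state()["eef_pos"])
s=cam("scene")
for n in("blue","red","yellow"):
    lo,hi,z=CT[n];b=blob(mask(s,lo,hi,(225,110,340,255)));print(n,cv2.contourArea(b),plane(s,*cen(b),139))
t=cam("top");b=blob(mask(t,[75,80,30],[95,255,255],(110,190,200,280)));print(cv2.contourArea(b),plane(t,*cen(b),111))
E
```

```text
[480.1  -1.1 189.7]
blue 132.0 [642.9  -6.5 139. ]
red 115.5 [562.3  -3.3 139. ]
yellow 0.5 [496.7   3.2 139. ]
507.0 [499.6 298.1 111. ]
```

Call:
jog_arm:
  series:
    - [0,0,-0.12,0,0,0,0.3]
    - [0,0,-0.24,0,0,0,0.3]
    - [0,0,-0.36,0,0,0,0.3]
    - [0,0,-0.48,0,0,0,0.3]
    - [0,0,-0.58,0,0,0,0.3]
    - [0,0,-0.58,0,0,0,0.3]
    - [0,0,-0.58,0,0,0,0.8]
    - [0,0,-0.58,0,0,0,0.8]

```text
clock: 30.75
eef_pos: [480.3, -0.7, 120.8]
eef_rot: [3.142, 0.001, 3.012]
wrist_force: [0.6, 0.5, 0.2]
finger_gap: 55.8
finger_force: 0.0
```

Call:
jog_arm:
  series:
    - [0,0,0,0,0,0,1]
    - [0,0,0,0,0,0,1]
    - [0,0,0,0,0,0,1]
    - [0,0,0,0,0,0,1]

```text
clock: 31.08
eef_pos: [480.2, -1.3, 120.6]
eef_rot: [3.141, 0.001, 3.011]
wrist_force: [-0.7, 1.3, 3.1]
finger_gap: 35.5
finger_force: 25.0
```

Call:
jog_arm:
  series:
    - [0,0,0.05,0,0,0,1]
    - [0,0,0.12,0,0,0,1]
    - [0,0,0.2,0,0,0,1]
    - [0,0,0.3,0,0,0,1]
    - [0,0,0.4,0,0,0,1]
    - [0,0,0.44,0,0,0,1]
    - [0,0,0.44,0,0,0,1]

```text
clock: 31.67
eef_pos: [480.5, -1.4, 174.4]
eef_rot: [3.142, 0.002, 3.011]
wrist_force: [-0.4, 0.3, -3.5]
finger_gap: 35.5
finger_force: 25.0
```

Call:
jog_arm:
  series:
    - [0,-0.06,0,0,0,0,1]
    - [0.01,-0.16,0,0,0,0,1]
    - [0.02,-0.28,0,0,0,0,1]
    - [0.03,-0.42,0,0,0,0,1]
    - [0.04,-0.58,0,0,0,0,1]
    - [0.053,-0.772,0,0,0,0,1]

```text
clock: 32.17
eef_pos: [485.9, -95.4, 172.2]
eef_rot: [3.141, -0.001, 3.012]
wrist_force: [0.7, 0.7, -2.8]
finger_gap: 35.6
finger_force: 25.0
```

Call:
jog_arm:
  series:
    - [0.01,-0.16,0,0,0,0,1]
    - [0.02,-0.32,0,0,0,0,1]
    - [0.03,-0.48,0,0,0,0,1]
    - [0.04,-0.64,0,0,0,0,1]
    - [0.053,-0.772,0,0,0,0,1]

```text
clock: 32.58
eef_pos: [492.0, -188.9, 172.1]
eef_rot: [3.141, -0.001, 3.01]
wrist_force: [0.3, -0.5, -3.1]
finger_gap: 35.5
finger_force: 25.0
```

Call:
jog_arm:
  series:
    - [0.01,-0.16,0,0,0,0,1]
    - [0.02,-0.32,0,0,0,0,1]
    - [0.03,-0.48,0,0,0,0,1]
    - [0.04,-0.64,0,0,0,0,1]
    - [0.053,-0.772,0,0,0,0,1]

```text
clock: 33.0
eef_pos: [498.1, -281.5, 171.9]
eef_rot: [3.141, -0.001, 3.01]
wrist_force: [-0.3, 0.0, -2.9]
finger_gap: 35.4
finger_force: 25.0
```

Call:
jog_arm:
  series:
    - [0.01,-0.16,0,0,0,0,1]
    - [0.02,-0.32,0,0,0,0,1]
    - [0.03,-0.46,0,0,0,0,1]
    - [0.04,-0.59,0,0,0,0,1]
    - [0.05,-0.69,0,0,0,0,1]
    - [0.053,-0.75,0,0,0,0,1]
    - [0.053,-0.772,0,0,0,0,1]
    - [0.053,-0.772,0,0,0,0,1]

```text
clock: 33.67
eef_pos: [504.8, -372.4, 172.2]
eef_rot: [3.141, -0.001, 3.011]
wrist_force: [0.1, 0.8, -2.8]
finger_gap: 35.5
finger_force: 25.0
```

Call:
jog_arm:
  series:
    - [0,0,-0.1,0,0,0,1]
    - [0,0,-0.2,0,0,0,1]
    - [0,0,-0.3,0,0,0,1]
    - [0,0,-0.37,0,0,0,1]
    - [0,0,-0.4,0,0,0,1]
    - [0,0,-0.415,0,0,0,1]
    - [0,0,-0.425,0,0,0,1]
    - [0,0,-0.425,0,0,0,1]

```text
clock: 34.33
eef_pos: [505.8, -371.8, 122.6]
eef_rot: [-3.141, 0.001, 3.012]
wrist_force: [0.0, 1.4, 2.3]
finger_gap: 35.0
finger_force: 25.0
```

Call:
jog_arm:
  series:
    - [0,0,0,0,0,0,0.3]
    - [0,0,0,0,0,0,0.3]
    - [0,0,0,0,0,0,0.3]
    - [0,0,0.1,0,0,0,0.3]
    - [0,0,0.25,0,0,0,0.3]
    - [0,0,0.43,0,0,0,0.3]
    - [0,0,0.43,0,0,0,0.3]

```text
clock: 34.92
eef_pos: [506.5, -372.9, 178.8]
eef_rot: [-3.138, 0.006, 3.011]
wrist_force: [0.5, 0.1, 0.5]
finger_gap: 65.8
finger_force: 0.0
```

Call:
jog_arm:
  series:
    - [0.03,0.2,0,0,0,0,0.3]
    - [0.06,0.45,0,0,0,0,0.3]
    - [0.114,0.772,0,0,0,0,0.3]

```text
clock: 35.17
eef_pos: [518.5, -279.4, 173.7]
eef_rot: [-3.141, 0.0, 3.009]
wrist_force: [1.5, -0.2, -0.4]
finger_gap: 66.0
finger_force: 0.0
```

Call:
jog_arm:
  series:
    - [0.04,0.27,0,0,0,0,0.3]
    - [0.08,0.53,0,0,0,0,0.3]
    - [0.114,0.772,0,0,0,0,0.3]

```text
clock: 35.42
eef_pos: [532.8, -184.8, 174.0]
eef_rot: [-3.141, 0.001, 3.012]
wrist_force: [0.3, 0.1, -0.9]
finger_gap: 65.9
finger_force: 0.0
```

Call:
jog_arm:
  series:
    - [0.04,0.27,0,0,0,0,0.3]
    - [0.08,0.53,0,0,0,0,0.3]
    - [0.114,0.772,0,0,0,0,0.3]

```text
clock: 35.67
eef_pos: [546.5, -92.2, 174.0]
eef_rot: [-3.142, 0.001, 3.011]
wrist_force: [-0.1, -0.4, -0.3]
finger_gap: 66.1
finger_force: 0.0
```

Call:
jog_arm:
  series:
    - [0.04,0.25,0,0,0,0,0.3]
    - [0.08,0.5,0,0,0,0,0.3]
    - [0.1,0.7,0,0,0,0,0.3]
    - [0.114,0.772,0,0,0,0,0.3]
    - [0.114,0.772,0,0,0,0,0.3]
    - [0.114,0.772,0,0,0,0,0.3]

```text
clock: 36.17
eef_pos: [560.1, -1.8, 173.6]
eef_rot: [-3.141, 0.0, 3.012]
wrist_force: [-0.4, -0.1, -0.2]
finger_gap: 65.6
finger_force: 0.0
```

Call:
jog_arm:
  series:
    - [0,0,-0.1,0,0,0,0.3]
    - [0,0,-0.2,0,0,0,0.3]
    - [0,0,-0.3,0,0,0,0.3]
    - [0,0,-0.445,0,0,0,0.3]
    - [0,0,-0.445,0,0,0,0.3]
    - [0,0,-0.445,0,0,0,0.8]
    - [0,0,-0.445,0,0,0,0.8]
    - [0,0,-0.445,0,0,0,0.8]

```text
clock: 36.83
eef_pos: [560.5, -1.5, 121.0]
eef_rot: [3.142, 0.001, 3.011]
wrist_force: [-0.3, -0.1, -1.0]
finger_gap: 49.6
finger_force: 0.0
```

Call:
jog_arm:
  series:
    - [0,0,0,0,0,0,1]
    - [0,0,0,0,0,0,1]
    - [0,0,0,0,0,0,1]

```text
clock: 37.08
eef_pos: [560.3, -1.3, 120.6]
eef_rot: [3.141, 0.001, 3.011]
wrist_force: [-0.5, 0.1, 3.5]
finger_gap: 35.7
finger_force: 25.0
```

Call:
jog_arm:
  series:
    - [0,0,0.05,0,0,0,1]
    - [0,0,0.12,0,0,0,1]
    - [0,0,0.2,0,0,0,1]
    - [0,0,0.3,0,0,0,1]
    - [0,0,0.4,0,0,0,1]
    - [0,0,0.44,0,0,0,1]
    - [0,0,0.44,0,0,0,1]

```text
clock: 37.67
eef_pos: [560.7, -1.3, 174.7]
eef_rot: [3.141, 0.003, 3.011]
wrist_force: [-0.2, 0.0, -3.8]
finger_gap: 35.7
finger_force: 25.0
```

Call:
jog_arm:
  series:
    - [-0.02,-0.06,0,0,0,0,1]
    - [-0.05,-0.16,0,0,0,0,1]
    - [-0.09,-0.28,0,0,0,0,1]
    - [-0.13,-0.42,0,0,0,0,1]
    - [-0.18,-0.57,0,0,0,0,1]
    - [-0.22,-0.7,0,0,0,0,1]
    - [-0.258,-0.83,0,0,0,0,1]

```text
clock: 38.25
eef_pos: [528.0, -102.7, 172.2]
eef_rot: [-3.142, -0.001, 3.011]
wrist_force: [0.2, -0.4, -2.5]
finger_gap: 35.2
finger_force: 25.0
```

Call:
jog_arm:
  series:
    - [-0.05,-0.16,0,0,0,0,1]
    - [-0.1,-0.32,0,0,0,0,1]
    - [-0.15,-0.48,0,0,0,0,1]
    - [-0.2,-0.64,0,0,0,0,1]
    - [-0.258,-0.83,0,0,0,0,1]

```text
clock: 38.67
eef_pos: [497.0, -201.9, 172.3]
eef_rot: [3.141, -0.001, 3.011]
wrist_force: [0.2, -0.2, -4.1]
finger_gap: 35.7
finger_force: 25.0
```

Call:
jog_arm:
  series:
    - [-0.05,-0.16,0,0,0,0,1]
    - [-0.1,-0.32,0,0,0,0,1]
    - [-0.14,-0.46,0,0,0,0,1]
    - [-0.18,-0.59,0,0,0,0,1]
    - [-0.22,-0.7,0,0,0,0,1]
    - [-0.245,-0.79,0,0,0,0,1]
    - [-0.258,-0.83,0,0,0,0,1]
    - [-0.258,-0.83,0,0,0,0,1]

```text
clock: 39.33
eef_pos: [466.7, -301.0, 172.6]
eef_rot: [3.141, -0.0, 3.01]
wrist_force: [0.3, 0.7, -2.1]
finger_gap: 35.5
finger_force: 25.0
```

Call:
jog_arm:
  series:
    - [0,0,-0.1,0,0,0,1]
    - [0,0,-0.2,0,0,0,1]
    - [0,0,-0.3,0,0,0,1]
    - [0,0,-0.37,0,0,0,1]
    - [0,0,-0.4,0,0,0,1]
    - [0,0,-0.415,0,0,0,1]
    - [0,0,-0.425,0,0,0,1]
    - [0,0,-0.425,0,0,0,1]

```text
clock: 40.0
eef_pos: [467.6, -300.1, 122.7]
eef_rot: [-3.141, 0.001, 3.011]
wrist_force: [0.2, -0.4, -3.0]
finger_gap: 35.8
finger_force: 25.0
```

Still hanging, so I'll lower it a touch more.

Call:
jog_arm:
  series:
    - [0,0,-0.006,0,0,0,1]
    - [0,0,-0.01,0,0,0,1]
    - [0,0,-0.01,0,0,0,1]

```text
clock: 40.25
eef_pos: [468.0, -300.4, 122.6]
eef_rot: [-3.14, 0.003, 3.011]
wrist_force: [-2.1, 3.6, 12.3]
finger_gap: 35.5
finger_force: 25.0
```

Call:
jog_arm:
  series:
    - [0,0,0,0,0,0,0.3]
    - [0,0,0,0,0,0,0.3]
    - [0,0,0,0,0,0,0.3]
    - [0,0,0.1,0,0,0,0.3]
    - [0,0,0.25,0,0,0,0.3]
    - [0,0,0.44,0,0,0,0.3]
    - [0,0,0.44,0,0,0,0.3]

```text
clock: 40.83
eef_pos: [468.5, -301.1, 178.5]
eef_rot: [-3.138, 0.006, 3.011]
wrist_force: [1.0, -0.1, 0.7]
finger_gap: 65.7
finger_force: 0.0
```

Call:
jog_arm:
  series:
    - [0.12,0.2,0,0,0,0,0.3]
    - [0.26,0.45,0,0,0,0,0.3]
    - [0.4,0.68,0,0,0,0,0.3]
    - [0.482,0.824,0,0,0,0,0.3]

```text
clock: 41.17
eef_pos: [526.2, -199.1, 174.1]
eef_rot: [3.142, 0.001, 3.012]
wrist_force: [0.1, -0.1, 1.2]
finger_gap: 65.6
finger_force: 0.0
```

Call:
jog_arm:
  series:
    - [0.15,0.25,0,0,0,0,0.3]
    - [0.3,0.5,0,0,0,0,0.3]
    - [0.42,0.72,0,0,0,0,0.3]
    - [0.482,0.824,0,0,0,0,0.3]

```text
clock: 41.5
eef_pos: [584.0, -99.5, 173.9]
eef_rot: [3.141, 0.0, 3.013]
wrist_force: [0.0, 0.4, 0.3]
finger_gap: 65.6
finger_force: 0.0
```

Call:
jog_arm:
  series:
    - [0.15,0.25,0,0,0,0,0.3]
    - [0.3,0.5,0,0,0,0,0.3]
    - [0.42,0.72,0,0,0,0,0.3]
    - [0.482,0.824,0,0,0,0,0.3]
    - [0.482,0.824,0,0,0,0,0.3]
    - [0.482,0.824,0,0,0,0,0.3]

```text
clock: 42.0
eef_pos: [640.6, -4.0, 173.3]
eef_rot: [-3.141, -0.0, 3.012]
wrist_force: [-0.2, -0.1, 0.9]
finger_gap: 65.9
finger_force: 0.0
```

Call:
jog_arm:
  series:
    - [0,0,-0.1,0,0,0,0.3]
    - [0,0,-0.2,0,0,0,0.3]
    - [0,0,-0.3,0,0,0,0.3]
    - [0,0,-0.445,0,0,0,0.3]
    - [0,0,-0.445,0,0,0,0.3]
    - [0,0,-0.445,0,0,0,0.8]
    - [0,0,-0.445,0,0,0,0.8]
    - [0,0,-0.445,0,0,0,0.8]

```text
clock: 42.67
eef_pos: [641.1, -3.7, 121.0]
eef_rot: [3.142, 0.001, 3.011]
wrist_force: [-0.5, -0.1, -0.0]
finger_gap: 49.4
finger_force: 0.0
```

Call:
jog_arm:
  series:
    - [0,0,0,0,0,0,1]
    - [0,0,0,0,0,0,1]
    - [0,0,0,0,0,0,1]

```text
clock: 42.92
eef_pos: [641.0, -3.4, 120.7]
eef_rot: [3.141, 0.001, 3.011]
wrist_force: [0.3, -0.1, 2.3]
finger_gap: 35.5
finger_force: 25.0
```

Call:
jog_arm:
  series:
    - [0,0,0.05,0,0,0,1]
    - [0,0,0.12,0,0,0,1]
    - [0,0,0.2,0,0,0,1]
    - [0,0,0.3,0,0,0,1]
    - [0,0,0.4,0,0,0,1]
    - [0,0,0.44,0,0,0,1]
    - [0,0,0.44,0,0,0,1]

```text
clock: 43.5
eef_pos: [641.3, -3.5, 175.0]
eef_rot: [3.141, 0.003, 3.011]
wrist_force: [0.3, 0.5, -3.0]
finger_gap: 35.6
finger_force: 25.0
```

Call:
jog_arm:
  series:
    - [-0.03,-0.06,0,0,0,0,1]
    - [-0.08,-0.16,0,0,0,0,1]
    - [-0.14,-0.28,0,0,0,0,1]
    - [-0.21,-0.42,0,0,0,0,1]
    - [-0.28,-0.56,0,0,0,0,1]
    - [-0.35,-0.7,0,0,0,0,1]
    - [-0.42,-0.84,0,0,0,0,1]
    - [-0.499,-0.991,0,0,0,0,1]

```text
clock: 44.17
eef_pos: [579.4, -124.4, 172.5]
eef_rot: [-3.142, -0.001, 3.01]
wrist_force: [0.3, -0.3, -2.9]
finger_gap: 35.5
finger_force: 25.0
```

Call:
jog_arm:
  series:
    - [-0.08,-0.15,0,0,0,0,1]
    - [-0.15,-0.3,0,0,0,0,1]
    - [-0.23,-0.45,0,0,0,0,1]
    - [-0.3,-0.6,0,0,0,0,1]
    - [-0.37,-0.74,0,0,0,0,1]
    - [-0.43,-0.86,0,0,0,0,1]
    - [-0.48,-0.95,0,0,0,0,1]
    - [-0.499,-0.991,0,0,0,0,1]

```text
clock: 44.83
eef_pos: [519.4, -243.3, 172.6]
eef_rot: [-3.142, -0.001, 3.009]
wrist_force: [-0.6, 0.0, -1.9]
finger_gap: 35.8
finger_force: 25.0
```

Call:
jog_arm:
  series:
    - [0,0,0,0,0,0,1]
    - [0,0,-0.1,0,0,0,1]
    - [0,0,-0.2,0,0,0,1]
    - [0,0,-0.3,0,0,0,1]
    - [0,0,-0.38,0,0,0,1]
    - [0,0,-0.415,0,0,0,1]
    - [0,0,-0.43,0,0,0,1]
    - [0,0,-0.43,0,0,0,1]

```text
clock: 45.5
eef_pos: [521.8, -241.0, 122.4]
eef_rot: [-3.141, 0.002, 3.012]
wrist_force: [-3.5, 3.7, 13.8]
finger_gap: 35.1
finger_force: 25.0
```

Call:
jog_arm:
  series:
    - [0,0,0,0,0,0,0.3]
    - [0,0,0,0,0,0,0.3]
    - [0,0,0,0,0,0,0.3]
    - [0,0,0.1,0,0,0,0.3]
    - [0,0,0.25,0,0,0,0.3]
    - [0,0,0.5,0,0,0,0.3]
    - [0,0,0.75,0,0,0,0.3]
    - [0,0,0.75,0,0,0,0.3]

```text
clock: 46.17
eef_pos: [522.6, -242.1, 218.1]
eef_rot: [-3.138, 0.008, 3.011]
wrist_force: [0.0, -0.0, -0.2]
finger_gap: 66.0
finger_force: 0.0
```

Call:
jog_arm:
  series:
    - [-0.06,0.25,0,0,0,0,0.3]
    - [-0.12,0.5,0,0,0,0,0.3]
    - [-0.2,0.75,0,0,0,0,0.3]
    - [-0.25,0.95,0,0,0,0,0.3]

```text
clock: 46.5
eef_pos: [490.1, -125.7, 211.6]
eef_rot: [3.142, 0.0, 3.011]
wrist_force: [0.7, 0.5, -0.1]
finger_gap: 65.8
finger_force: 0.0
```

Call:
jog_arm:
  series:
    - [-0.06,0.25,0,0,0,0,0.3]
    - [-0.12,0.5,0,0,0,0,0.3]
    - [-0.2,0.75,0,0,0,0,0.3]
    - [-0.25,0.95,0,0,0,0,0.3]

```text
clock: 46.83
eef_pos: [460.1, -11.6, 211.7]
eef_rot: [3.141, 0.0, 3.012]
wrist_force: [0.7, 0.0, -0.9]
finger_gap: 65.6
finger_force: 0.0
```

Call:
jog_arm:
  series:
    - [-0.06,0.25,0,0,0,0,0.3]
    - [-0.12,0.5,0,0,0,0,0.3]
    - [-0.2,0.7,0,0,0,0,0.3]
    - [-0.25,0.8,0,0,0,0,0.3]
    - [-0.25,0.8,0,0,0,0,0.3]
    - [-0.25,0.8,0,0,0,0,0.3]

```text
clock: 47.33
eef_pos: [431.0, 82.9, 211.7]
eef_rot: [3.142, 0.001, 3.013]
wrist_force: [-0.5, 0.0, 0.2]
finger_gap: 65.6
finger_force: 0.0
```

```bash
python3 - <<'E'
from h import *
np.set_printoptions(precision=1,suppress=True)
t=cam("top");s=cam("scene")
for n,(lo,hi,z) in CT.items():
    if n=="dish": rt,rs,z,lo=(110,190,200,280),(315,85,380,140),111,[75,80,30]
    else: rt,rs=(345,200,465,285),(95,205,240,320)
    for c,r in((t,rt),(s,rs)):
        try: b=blob(mask(c,lo,hi,r));print(n,cv2.contourArea(b),plane(c,*cen(b),z))
        except Exception as e: print(n,e)
b=np.vstack([t["frame"][140:300],s["frame"][60:340]])[:,:,::-1];cv2.imwrite("pics/end.png",b)
E
```

```text
blue 178.0 [ 520.8 -242.1  141. ]
blue 158.0 [ 521.9 -241.5  141. ]
red 157.0 [ 467.5 -301.8  141. ]
red 162.5 [ 468.4 -301.1  141. ]
yellow 182.5 [ 505.9 -373.2  141. ]
yellow 217.0 [ 507.1 -372.5  141. ]
dish 510.0 [499.5 298.1 111. ]
dish 320.5 [503.3 295.8 111. ]
```

View pics/end.png

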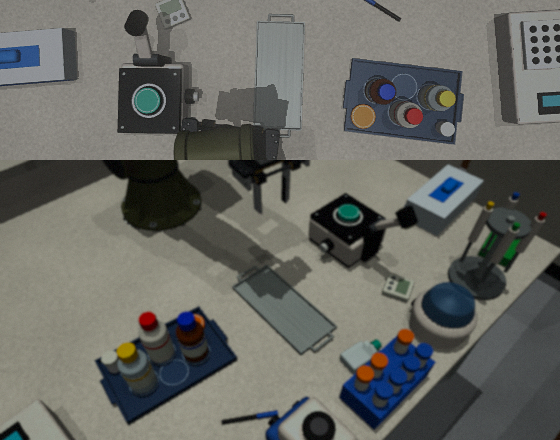

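The final view shows all three bottles upright on their original seats, the dish centred on the stage at (148,100), and the tray empty.

```bash
python3 -c "
from cell import manip
print(manip.sign_off())"
```

```text
the job is handed in; nothing more can be done
None
```

The job is done and handed in at about 47 s of the 144 s limit: the teal dish lies flat on the imager stage, about 1.5 mm off the window's centre, and all three bottles stand upright on their original seats, each within about 1 mm of where it started.

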